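Load a roller the right way round into the saddle fixture

TASK

Lay the roller from the V-block nearer the saddle fixture fully down into the fixture's two saddles, without dropping it, and then swing the red keeper all the way across its end. Its two ends look alike, but one journal is thicker and goes only into the wide saddle, away from the keeper, so feel which end is which and turn the roller end for end if need be. Leave the other roller where it lies.

Things in the scene. Friction and masses are not known exactly. Their poses are not given: they have to be found in the camera images.
- roller_a_mid (a point): one of two alike rollers lying in V-blocks: bronze sleeve 54 mm dia x 60 mm between two steel journals 34 mm long (128 mm overall), one 45 mm dia, one 40 mm. Which end is thick is not given (y may point to either); close the fingers on each journal to feel it. Point: mid-length on the axis, 54 mm above the bench; y = axis. 0.4-0.8 kg; grasp across the sleeve, fingers outside the V-block.
- roller_b_mid (a point): the other of two alike rollers lying in V-blocks: bronze sleeve 54 mm dia x 60 mm between two steel journals 34 mm long (128 mm overall), one 45 mm dia, one 40 mm. Which end is thick is not given (y may point to either); close the fingers on each journal to feel it. Point: mid-length on the axis, 54 mm above the bench; y = axis. 0.4-0.8 kg; grasp across the sleeve, fingers outside the V-block.
- vblock_a: a steel V-block fixed to the bench, 46 mm wide (x), 58 mm long (y), 36.5 mm high, its V running along y; a roller lies in it centred, so that both journals stand out beyond its ends. Origin at the centre of its underside. It may stand at either of the two places.
- vblock_b: a steel V-block fixed to the bench, 46 mm wide (x), 58 mm long (y), 36.5 mm high, its V running along y; a roller lies in it centred, so that both journals stand out beyond its ends. Origin at the centre of its underside. It may stand at either of the two places.
- saddle_fixture: fixed grey base 104 x 146 x 14 mm with two steel uprights (76 mm wide, 14 mm thick, 68 mm high) along y, inner faces 65 mm apart for the sleeve. Open-topped U slots take the journals: +y upright wide (47.5 mm, thick journal), -y upright by the keeper narrow (42.5 mm, thin journal); top 6 mm flared 5 mm a side. Origin on the bench under the middle. Wrong way round, a roller stays tilted 7 deg.
- seat (a point): where the middle of a fully seated roller lies: 60 mm above the bench over the fixture's origin; y = roller axis when seated (level), pointing to the wide saddle.
- keeper (a joint): red flat bar that swings level about an upright post beside the narrow saddle and stays where it is left (light friction). 0 = all the way across over the thin journal (its stop); grows as it opens, anticlockwise from above, away from the saddles, to 1.75; starts at 1.2 to 1.7 rad. Underside 83 mm above the bench, 3 mm over a seated thin journal.
- keeper_pin (a point): the keeper's handle: upright black pin 12 mm dia, 44 mm tall (91 to 135 mm above the bench) at the bar's free end, 72 mm from the pivot; the point is on its axis, 113 mm above the bench.
- keeper_hinge (a point): the keeper's upright pivot axis, 87 mm above the bench, at mid-height of the bar (8 mm thick, 16 mm wide); the pivot bolt's head reaches 97 mm.
Mind the look-alikes: they are no part of the job. Leave any orange look-alike of the vblock_a alone.

How it is judged:
By the outcome, as a careful person would: the job done as asked, in the order asked, and still so for the second after the job is handed in, with the robot touching nothing.
It also fails if it takes over 56 s, if anything falls off the work surface, if the arm or the gripper's body presses on something with over 40 N, if the wrist force passes 120 N, or if a joint passes its speed limit or range.

ROBOT

A 7-joint arm with a two-finger parallel gripper is mounted at the origin on the work surface; the furniture and walls round the work are solid. World frame = base frame: x ahead of the robot, y to its left, z up, the work surface at z = 0. Lengths are in m, angles in rad, forces in N, time in s.
With the tool pointing down it reaches from about 0.425 to 0.875 m from the base axis. Payload 4.7 kg.
Tool frame: the origin (TCP) lies at the very end of the fingers, on their centre line; the grasp point (between the pads) lies 19 mm behind it; z points along the fingers, y is the line along which they close (so a half turn about z gives the same grasp; the last joint's range is limited). The gripper opens to 87 mm and grips with 3 to 60 N. Pads are 19 mm wide; open, the fingers measure 117 mm over their backs; the gripper's body (75 mm by 190 mm) begins 51 mm behind the grasp point.
Start: joints at [0.014, 0.321, -0.07, 1.45, 0.023, 1.371, -0.057], TCP at [0.65, -0, 0.223] pointing down, gripper open.
Joint ranges: [-2.86, 2.86], [-0.3, 2.09], [-1.38, 1.24], [0.06, 2.45], [-1.56, 4.7], [0.09, 2.05], [-2.69, 2.69]. Speed limits (rad/s): [2.57, 2.57, 3.14, 3.14, 3.14, 3.14, 3.14].

INTERFACE

Orientations are given as a rotation vector (axis times angle).
In Python, from bench import ctrl gives the robot as it stands.
- The arm moves only by the shell command python3 -m jog 'ROWS' [FORCE]. ROWS is JSON, a list that holds one entry, the list of rows, each a list of 7 numbers: the shift along the tool's x, y, z in mm, then the turn, a rotation vector about the tool's x, y, z in degrees, then the finger opening in mm, from 0 to 87. A call has 1 to 10 rows; each row is the pose to reach, as a shift and turn from the pose commanded when the call began, along the tool's axes at that moment; what a row does not reach only later rows make up. A row lasts 1/10 s, in which the tool goes at most 50 mm and 8.59 degrees, less where a joint would pass 70% of its speed; a pose out of reach is approached as far as the arm can. A call with a gripper value outside its range is refused whole. The fingers move at their own pace and stop on an object; FORCE is the grip in N (left out, the last holds). Time passes only in rows, so rows that repeat a pose let the fingers close. It gives the time, the measured TCP pose, the force, the opening and the grip force at its end, in the units of the state.
- ctrl.get_state(): the state, without advancing time (a new reading comes with each control period).
- ctrl.get_image(name): name is "scene" or "side" or "wrist"; returns a dict with "image" (384x512x3 uint8, red, green, blue), "depth" (384x512 float32, m along the optical axis (not along the pixel's ray), 0 where there is no reading), "fov_y" (degrees; the focal length in pixels is half the picture's height over the tangent of half this angle, whatever the lens; pixels are square), "cx", "cy" (the principal point, pixels), "k1" (the pictures are not rectified: a ray, as slopes to the right and down, at radius r is drawn at 1 + k1 r^2 times it, then the intrinsics apply), "rvec" (rotation vector, rad) and "tvec" (3), from world to camera coordinates, as OpenCV has them. Camera axes: x right, y down, z forward; pixel columns grow to the right and rows downward; lengths in m; the calibration is good to about 2 mm. A picture is of the moment at which its call begins.
- ctrl.close_job(): hands the job in; it is judged then, once.
The state is a dict: "time": time; "joint_positions": joint angles; "qd": joint speeds; "joint_torque": joint torques, N m; "position": TCP position; "tool_rot": TCP orientation; "ft_force": force on the tool from outside, world axes, zero at the start; "torque": the same for the moment, N m; "grip_width": opening from 0.0 (shut) to 1.0 (fully open); "grip_force": force on a finger pad.
Only numpy, scipy, OpenCV 4.12 (cv2) and the standard library are available. Lean on these libraries where they do the work, as an engineer would, in place of code of your own. Each camera call takes 0.05 s, during which the arm holds its last target. There are 200 camera calls.

## Working session

There is one attempt and no reset: what is moved stays moved. The work goes in short steps, Python scripts to look and compute and a shell command to move; the robot and the scene stay as the last step left them, time stands still between calls to the robot, and variables do not carry over. Pictures are saved under pics/ and viewed, at most 10 in all, crops included, and the job is handed in when it is done.

```bash
ls; mkdir -p pics; cat > h.py <<'E'
import numpy as np, cv2, pickle
from bench import ctrl
from scipy.spatial.transform import Rotation as R
def snap(n,tag):
    d=ctrl.get_image(n); pickle.dump(d,open(f'pics/{tag}.pkl','wb')); cv2.imwrite(f'pics/{tag}.png',d['image'][:,:,::-1]); return d
def load(tag): return pickle.load(open(f'pics/{tag}.pkl','rb'))
def cloud(d):
    H,W=d['depth'].shape; f=H/2/np.tan(np.radians(d['fov_y'])/2)
    K=np.array([[f,0,d['cx']],[0,f,d['cy']],[0,0,1]]); u,v=np.meshgrid(np.arange(W),np.arange(H))
    p=np.stack([u,v],-1).reshape(-1,1,2).astype(np.float64)
    n=cv2.undistortPoints(p,K,np.array([d['k1'],0,0,0,0.]),None,None).reshape(H,W,2)
    z=d['depth'].astype(float); c=np.dstack([n[...,0]*z,n[...,1]*z,z])
    Rm=cv2.Rodrigues(np.array(d['rvec']))[0]
    P=(c-np.array(d['tvec']))@Rm; P[z==0]=np.nan; return P
def proj(d,X):
    f=d['depth'].shape[0]/2/np.tan(np.radians(d['fov_y'])/2); K=np.array([[f,0,d['cx']],[0,f,d['cy']],[0,0,1]])
    return cv2.projectPoints(np.atleast_2d(X).astype(float),np.array(d['rvec']),np.array(d['tvec']),K,np.array([d['k1'],0,0,0,0.]))[0].reshape(-1,2)
E
python3 - <<'E'
from h import *
for n in ('scene','side'): snap(n,n+'0')
a=np.hstack([load('scene0')['image'],load('side0')['image']])
print(ctrl.get_state())
E
```

```text
pics
{'time': 0.1, 'joint_positions': array([ 0.01412061,  0.32173087, -0.07008051,  1.45155467,  0.02256934,
        1.37081762, -0.05689685]), 'qd': array([-0.00030689, -0.00284769, -0.00080616, -0.00254225, -0.00030162,
        0.00025032,  0.00019923]), 'joint_torque': array([ 1.37795760e-04, -4.92569017e+01, -4.06077392e-01, -3.13399816e+01,
       -6.42974046e-02,  3.95253638e-02,  6.49213871e-05]), 'position': array([ 6.49496279e-01, -5.39484549e-05,  2.21581707e-01]), 'tool_rot': array([-2.22061225e+00, -2.22061296e+00,  1.98620733e-03]), 'ft_force': array([ 0.16971807, -0.21255841,  0.36053765]), 'torque': array([ 0.0544765 ,  0.02612312, -0.01808387]), 'grip_force': 0.0, 'grip_width': 1.005747359945481}
```

View pics/scene0.png

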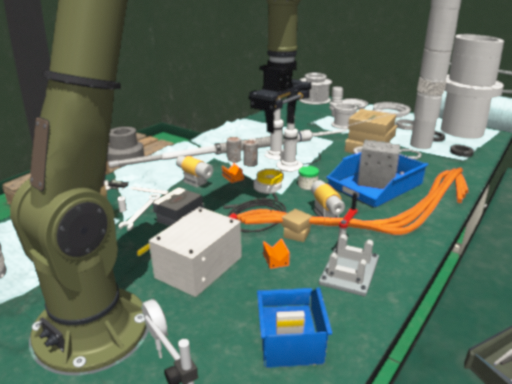

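View pics/side0.png

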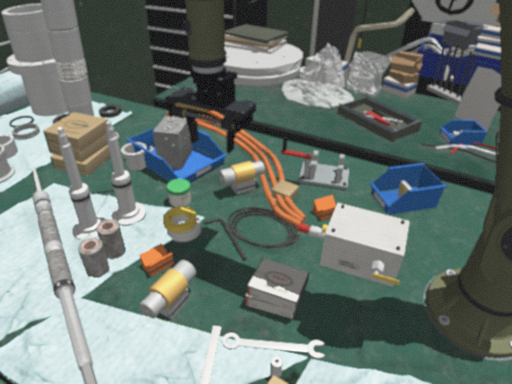

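The scene picture shows two rollers, at (195,170) and (328,197), the saddle fixture at (350,262) and the red keeper at (349,216). The orange V-block look-alikes are at (277,254) and (232,173). In the side view the fixture is at (322,172) and the rollers at (242,175) and (170,288). The roller at scene (328,197) / side (242,175) is nearer the fixture.

```bash
python3 - <<'E'
from h import *
ims=[]
for tag,(x0,y0,x1,y1) in (('scene0',(295,165,395,300)),('side0',(205,140,365,200))):
    d=load(tag);P=cloud(d)
    sub=P[y0:y1,x0:x1].reshape(-1,3); im=d['image'][y0:y1,x0:x1].reshape(-1,3).astype(int)
    hsv=cv2.cvtColor(d['image'],cv2.COLOR_RGB2HSV)[y0:y1,x0:x1].reshape(-1,3)
    red=(im[:,0]>130)&(im[:,1]<50)&(im[:,2]<60)
    print(tag,'red'); r=sub[red]; r=r[(r[:,2]>.07)&(r[:,2]<.15)]; print(len(r),np.round(r[::max(1,len(r)//12)],3).tolist())
    gold=(hsv[:,0]>15)&(hsv[:,0]<28)&(hsv[:,1]>120)&(sub[:,2]>.04)&(sub[:,2]<.09); g=sub[gold]
    print('gold',len(g),g.mean(0),np.percentile(g,[2,98],axis=0))
    if tag=='scene0': uv=[(325,180),(330,215),(343,236),(369,243),(333,265),(360,272),(320,283),(362,292),(342,232),(378,256)]
    else: uv=[(228,180),(258,168),(306,160),(341,158),(300,183),(345,187),(310,153),(285,153)]
    for u,v in uv: print((u,v),np.round(P[v,u],3))
    c=cv2.resize(d['image'][y0:y1,x0:x1],None,fx=4,fy=4,interpolation=2)[:,:,::-1]; ims.append(c)
h=540
o=np.zeros((600,800,3),np.uint8)
a=cv2.resize(ims[0],(440,594)); o[:594,:440]=a
b=cv2.resize(ims[1],(360,135)); o[:135,440:]=b
cv2.imwrite('pics/crop1.png',o)
E
```

```text
scene0 red
68 [[0.574, -0.261, 0.092], [0.574, -0.272, 0.092], [0.566, -0.273, 0.094], [0.561, -0.27, 0.093], [0.551, -0.27, 0.094], [0.547, -0.269, 0.093], [0.543, -0.266, 0.091], [0.551, -0.275, 0.091], [0.544, -0.276, 0.092], [0.536, -0.277, 0.093], [0.525, -0.275, 0.092], [0.493, -0.273, 0.091], [0.499, -0.283, 0.091], [0.496, -0.282, 0.091]]
gold 317 [ 0.63286559 -0.15510734  0.07023347] [[ 0.53555125 -0.19233133  0.04601357]
 [ 0.67154428 -0.12166771  0.08339983]]
(325, 180) [ 0.839 -0.049  0.004]
(330, 215) [ 0.634 -0.177  0.017]
(343, 236) [ 0.487 -0.286  0.069]
(369, 243) [ 0.499 -0.345  0.067]
(333, 265) [ 0.404 -0.307  0.048]
(360, 272) [ 0.42  -0.363  0.044]
(320, 283) [ 0.381 -0.291  0.007]
(362, 292) [ 0.401 -0.381  0.011]
(342, 232) [ 0.5   -0.277  0.07 ]
(378, 256) [ 0.541 -0.357  0.012]
side0 red
5 [[0.57, -0.259, 0.09], [0.557, -0.259, 0.09], [0.54, -0.264, 0.089], [0.522, -0.264, 0.091], [0.504, -0.266, 0.092]]
gold 169 [ 0.63787887 -0.14167635  0.06460483] [[ 0.61873772 -0.1728751   0.04919134]
 [ 0.66861496 -0.1187188   0.08061436]]
(228, 180) [ 0.665 -0.097  0.059]
(258, 168) [ 0.615 -0.182  0.065]
(306, 160) [ 0.503 -0.267  0.078]
(341, 158) [ 0.423 -0.359  0.058]
(300, 183) [ 0.51  -0.256  0.001]
(345, 187) [ 0.382 -0.287  0.01 ]
(310, 153) [ 0.545 -0.437 -0.   ]
(285, 153) [ 0.566 -0.258  0.088]
```

View pics/crop1.png

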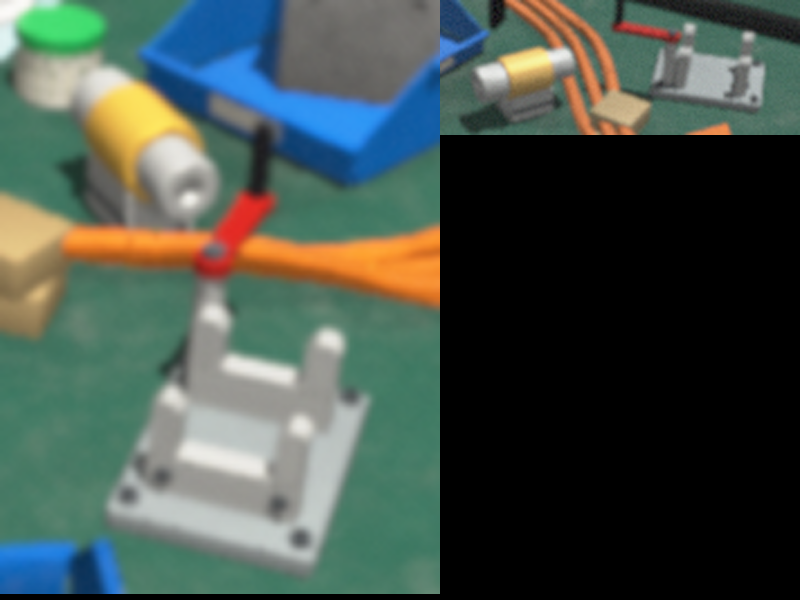

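The crop confirms it: the roller nearer the fixture lies on the grey V-block, not on an orange one. I'll go up over the area between it and the fixture for a wrist look.

```bash
python3 -m jog '[[[-40,-15,-30,0,0,0,87],[-80,-30,-60,0,0,0,87],[-120,-45,-100,0,0,0,87],[-160,-60,-140,0,0,0,87],[-200,-80,-160,0,0,0,87],[-210,-90,-180,0,0,0,87],[-210,-90,-180,0,0,0,87]]]'
python3 - <<'E'
from h import *
d=snap('wrist','w1'); Rm=cv2.Rodrigues(np.array(d['rvec']))[0]; print('cam',-Rm.T@np.array(d['tvec']),Rm[2])
cv2.imwrite('pics/w1b.png',cv2.resize(d['image'],(800,600))[:,:,::-1])
E
```

```text
time: 0.8
position: [0.5581, -0.2166, 0.4076]
tool_rot: [2.227, 2.205, 0.001]
ft_force: [-0.2, -0.3, 1.1]
grip_width: 1.001
grip_force: 0.0
cam [ 0.55802295 -0.14553138  0.56896512] [ 0.00331479 -0.25923532 -0.9658085 ]
```

View pics/w1b.png

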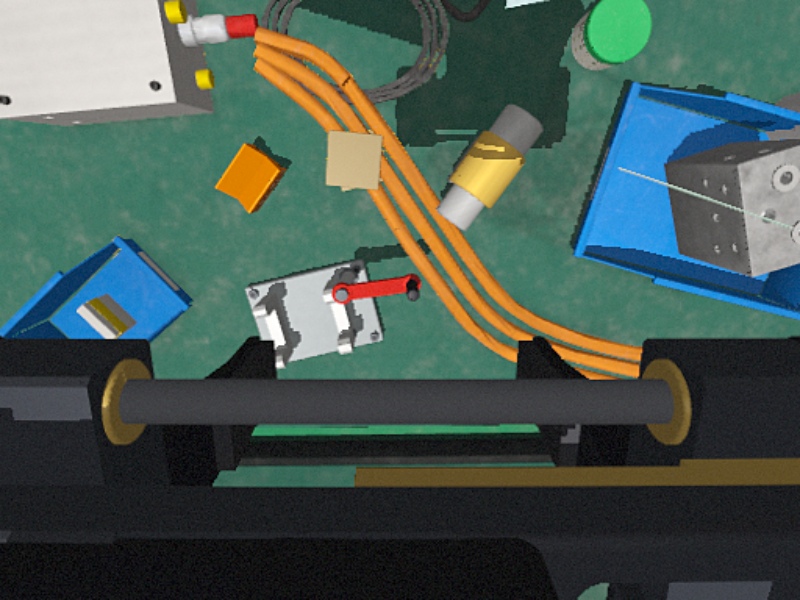

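Wrist view, 800x600: roller at (490,168), fixture at (315,315), keeper hinge at (342,293), and keeper pin at (413,290). All of them are visible.

```bash
python3 - <<'E'
from h import *
d=load('w1');P=cloud(d)
s=.64
def reg(x0,y0,x1,y1):
    sl=np.s_[int(y0*s):int(y1*s),int(x0*s):int(x1*s)]; return P[sl].reshape(-1,3), d['image'][sl].reshape(-1,3).astype(int)
print('bench z',np.nanmedian(reg(180,230,240,260)[0][:,2]))
# roller
p,_=reg(430,95,550,240); q=p[(p[:,2]>.055)&(p[:,2]<.1)]
r=cv2.minAreaRect(q[:,:2].astype(np.float32)*1000); print('roller',r,q[:,2].max(),cv2.boxPoints(r).round(0).tolist())
c,vv=np.linalg.eigh(np.cov(q[:,:2].T)); a=vv[:,1]; print('pca',q.mean(0),a,np.degrees(np.arctan2(a[1],a[0])))
m=np.array(r[0])/1000; t=(q[:,:2]-m)@a; n=(q[:,:2]-m)@np.array([-a[1],a[0]])
for lo in np.arange(-.065,.065,.01):
    k=(t>=lo)&(t<lo+.01)
    if k.sum()>3: print(round(lo*1000),k.sum(),np.round(1000*np.percentile(n[k],[1,99]),1),np.round(1000*np.percentile(q[k,2],[50,98]),1))
# fixture
p,im=reg(235,245,395,372)
b=p[(p[:,2]>.009)&(p[:,2]<.02)]; print('base',cv2.minAreaRect(b[:,:2].astype(np.float32)*1000),cv2.boxPoints(cv2.minAreaRect(b[:,:2].astype(np.float32)*1000)).round(0).tolist())
u=p[(p[:,2]>.062)&(p[:,2]<.075)]; print('tops',len(u))
lab=None
c,vv=np.linalg.eigh(np.cov(u[:,:2].T))
_,l,ce=cv2.kmeans(u[:,:2].astype(np.float32),4,None,(3,50,1e-5),10,0)
for i in range(4): print(ce[i].round(4),(l==i).sum(),np.round(u[l[:,0]==i].min(0),3),np.round(u[l[:,0]==i].max(0),3))
p,im=reg(325,265,430,310); red=(im[:,0]>130)&(im[:,1]<60)&(p[:,2]>.08); q=p[red]; rr=cv2.minAreaRect(q[:,:2].astype(np.float32)*1000);print('red',rr,cv2.boxPoints(rr).round(0).tolist(),np.median(q[:,2]))
for u_,v_ in ((342,293),(413,283),(413,290),(411,287)): print(P[int(v_*s),int(u_*s)].round(4))
E
```

```text
bench z -0.0005124099081763599
roller ((654.5582885742188, -152.37542724609375), (127.57594299316406, 52.49275588989258), 54.63578796386719) 0.08227953646423401 [[596.0, -189.0], [639.0, -220.0], [713.0, -116.0], [670.0, -85.0]]
pca [ 0.65409715 -0.14933605  0.07292838] [0.57434272 0.81861495] 54.94638428620723
-65 128 [-17.7  18.7] [70.5 74.4]
-55 151 [-18.2  19. ] [70.7 74.6]
-45 150 [-18.   18.6] [70.9 74.6]
-35 185 [-23.   24.8] [72.4 80.7]
-25 217 [-25.7  25.9] [77.  81.4]
-15 215 [-24.5  25.4] [77.3 81.5]
-5 221 [-25.2  25.9] [77.2 81.4]
5 227 [-25.4  25.3] [77.1 81.6]
15 222 [-25.6  25.3] [77.4 81.7]
25 189 [-24.5  24.6] [74.8 81.4]
35 187 [-21.7  20.8] [73.  77.1]
45 188 [-20.4  20.4] [72.8 77.2]
55 159 [-20.2  20.5] [73.1 76.6]
base ((462.033935546875, -320.80963134765625), (145.76809692382812, 104.5999526977539), 13.190437316894531) [[379.0, -287.0], [403.0, -388.0], [545.0, -355.0], [521.0, -253.0]]
tops 241
[ 0.4117 -0.2995] 64 [ 0.404 -0.307  0.063] [ 0.419 -0.293  0.069]
[ 0.5022 -0.3413] 76 [ 0.494 -0.351  0.062] [ 0.51  -0.333  0.069]
[ 0.49   -0.2808] 65 [ 0.482 -0.292  0.062] [ 0.511 -0.266  0.071]
[ 0.4288 -0.3602] 36 [ 0.425 -0.367  0.063] [ 0.434 -0.354  0.069]
red ((539.2645263671875, -269.8492126464844), (89.40645599365234, 20.472883224487305), 7.228172302246094) [[494.0, -265.0], [496.0, -286.0], [585.0, -274.0], [582.0, -254.0]] 0.09049901756934686
[ 0.5038 -0.2714  0.0957]
[ 0.5762 -0.2592  0.1086]
[ 0.5753 -0.2591  0.1331]
[ 0.5743 -0.2592  0.121 ]
```

Measured:
- **Roller:** middle at (0.6545, -0.1523), axis at 54.8°. The far end looks thicker (top at 77 mm against 74.5 mm), which I'll check by feel.
- **Fixture:** middle at (0.462, -0.321). Its +y points to 193.2°, away from the keeper.

I'll go to the far journal first.

```bash
python3 -m jog '[[[14,18,40,0,0,7,87],[28,36,80,0,0,14,87],[42,54,120,0,0,21,87],[56,72,160,0,0,28,87],[70,89,205,0,0,35.2,87],[83,106,250,0,0,35.2,87],[96,122,290,0,0,35.2,87],[96,122,300,0,0,35.2,87],[96,122,300,0,0,35.2,87]]]' 3
python3 - <<'E'
from h import *
s=ctrl.get_state();M=R.from_rotvec(s['tool_rot']).as_matrix();print(s['position'],s['joint_positions'].round(2));print(M.round(3))
e=np.array([.6816,-.1139,.040]);print('to journal, tool mm',(M.T@(e-s['position'])*1000).round(1),'yaw err',np.degrees(np.arctan2(M[1,1],M[0,1])))
E
```

```text
time: 1.75
position: [0.6798, -0.1121, 0.0989]
tool_rot: [-2.784, -1.447, 0.009]
ft_force: [-0.1, -0.9, 1.2]
grip_width: 1.0
grip_force: 0.0
[ 0.67982264 -0.11208343  0.09886741] [ 0.09  0.48  0.05  1.48 -0.03  1.18 -0.47]
[[ 0.574  0.819 -0.007]
 [ 0.819 -0.574  0.001]
 [-0.003 -0.006 -1.   ]]
to journal, tool mm [-0.3  2.9 58.9] yaw err -35.055854542744015
```

```bash
python3 -m jog '[[[0,2,30,0,0,0,87],[0,2,58,0,0,0,87],[0,2,58,0,0,0,60],[0,2,58,0,0,0,30],[0,2,58,0,0,0,30],[0,2,58,0,0,0,30],[0,2,58,0,0,0,30],[0,2,58,0,0,0,30],[0,2,58,0,0,0,30],[0,2,58,0,0,0,30]]]' 3
```

```text
time: 2.75
position: [0.6835, -0.1146, 0.0451]
tool_rot: [-2.788, -1.446, -0.0]
ft_force: [-3.2, 0.9, 4.1]
grip_width: 0.513
grip_force: 3.0
```

The opening of 44.6 mm confirms the far end is the thick one. I'll slide back over the sleeve and grasp it.

```bash
python3 -m jog '[[[0,0,0,0,0,0,87],[0,-1,0,0,0,0,87],[0,-2,0,0,0,0,87],[-10,-2,0,0,0,0,87],[-30,-2,4,0,0,0,87],[-47,-2,8,0,0,0,87],[-47,-2,8,0,0,0,87],[-47,-2,8,0,0,0,87]]]' 3 && python3 -m jog '[[[0,0,0,0,0,0,70],[0,0,0,0,0,0,60],[0,0,0,0,0,0,50],[0,0,0,0,0,0,40],[0,0,0,0,0,0,40],[0,0,0,0,0,0,40],[0,0,0,0,0,0,40]]]' 45
```

```text
time: 3.55
position: [0.6542, -0.1538, 0.0365]
tool_rot: [-2.791, -1.442, 0.0]
ft_force: [0.4, 0.9, 0.2]
grip_width: 0.996
grip_force: 0.0
time: 4.25
position: [0.656, -0.1528, 0.0368]
tool_rot: [2.788, 1.445, 0.003]
ft_force: [3.7, -1.8, -2.6]
grip_width: 0.612
grip_force: 45.0
```

```bash
python3 -m jog '[[[0,0,-15,0,0,0,40],[0,0,-40,0,0,0,40],[0,0,-70,0,0,0,40],[0,0,-105,0,0,-6,40],[-20,-5,-140,0,0,-14,40],[-50,-12,-155,0,0,-22,40],[-80,-20,-155,0,0,-30,40],[-110,-27,-155,0,0,-38,40],[-140,-34,-155,0,0,-46,40],[-170,-41,-155,0,0,-54,40]]]' 45
python3 - <<'E'
from h import *
s=ctrl.get_state();M=R.from_rotvec(s['tool_rot']).as_matrix();print(s['joint_positions'].round(2));print('roller dir',np.degrees(np.arctan2(M[1,0],M[0,0])),M[:,2].round(3))
print('to go tool mm',(M.T@(np.array([.462,-.3208,.19])-s['position'])*1000).round(1))
E
```

```text
time: 5.25
position: [0.5205, -0.2674, 0.1903]
tool_rot: [-1.818, -2.556, 0.001]
ft_force: [0.1, -0.7, -8.0]
grip_width: 0.611
grip_force: 45.0
[ 0.42  0.2   0.01  1.66 -0.    1.28  0.77]
roller dir 109.13628933391556 [-0.004  0.002 -1.   ]
to go tool mm [-31.3 -72.7   0.4]
```

```bash
python3 -m jog '[[[-4,-8,0,0,0,-8.4,40],[-8,-16,0,0,0,-16.8,40],[-12,-24,0,0,0,-25.2,40],[-16,-33,0,0,0,-33.6,40],[-20,-42,0,0,0,-42,40],[-24,-52,0,0,0,-50.4,40],[-28,-62,0,0,0,-58.8,40],[-31,-72,0,0,0,-67.2,40],[-31,-72,0,0,0,-75.6,40],[-31,-72,0,0,0,-84,40]]]' 45 && python3 -m jog '[[[0,0,0,0,0,0,40],[0,0,0,0,0,0,40],[0,0,0,0,0,0,40]]]' 45
python3 - <<'E'
from h import *
s=ctrl.get_state();M=R.from_rotvec(s['tool_rot']).as_matrix();print(s['joint_positions'].round(2));print('roller dir',np.degrees(np.arctan2(M[1,0],M[0,0])),M[:,2].round(3))
print('to go tool mm',(M.T@(np.array([.462,-.3208,.041])-s['position'])*1000).round(1))
d=snap('wrist','w2'); 
c=np.hstack([cv2.resize(d['image'],(400,300)), cv2.resize(snap('side','s2')['image'][100:220,250:410],(400,300),interpolation=2)])
cv2.imwrite('pics/c2.png',c[:,:,::-1])
P=cloud(d); g=P[(P[...,2]>.009)&(P[...,2]<.02)&(np.hypot(P[...,0]-.462,P[...,1]+.3208)<.1)]; print(len(g)); r=cv2.minAreaRect(g[:,:2].astype(np.float32)*1000); print(r)
q=P[(P[...,2]>.14)&(P[...,2]<.25)]; print(len(q))
E
```

```text
time: 6.25
position: [0.4631, -0.3194, 0.1903]
tool_rot: [0.358, -3.117, -0.005]
ft_force: [0.8, 0.5, -7.4]
grip_width: 0.608
grip_force: 45.0
time: 6.55
position: [0.4648, -0.3198, 0.1912]
tool_rot: [0.347, -3.121, -0.001]
ft_force: [1.1, 0.0, -7.6]
grip_width: 0.61
grip_force: 45.0
[ 0.61  0.16 -0.06  1.71  0.01  1.27  2.34]
roller dir -167.33039308649163 [-0.001  0.001 -1.   ]
to go tool mm [  2.8  -0.5 150.2]
2103
((438.42572021484375, -326.0461120605469), (99.12504577636719, 104.27289581298828), 13.000142097473145)
17329
```

View pics/c2.png

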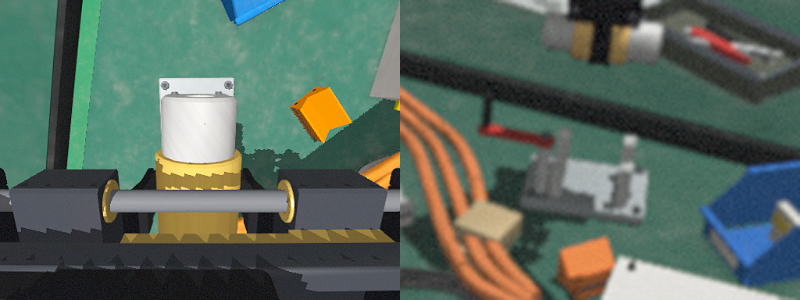

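The left half is the wrist view: thick journal at (198,128), right above the fixture's base plate at (197,88) and aligned with it. The right half is the side view, with the roller held level above the fixture. I'll check the journal's offset against the base in the same picture.

```bash
python3 - <<'E'
from h import *
d=load('w2');P=cloud(d); s=ctrl.get_state();M=R.from_rotvec(s['tool_rot']).as_matrix();T=s['position']
for (x0,y0,x1,y1),nm in (((155,92,245,165),'journal'),):
    k=512/400; q=P[int(y0*k):int(y1*k),int(x0*k):int(x1*k)].reshape(-1,3); q=q[q[:,2]>.15]
    L=(q-T)@M*1000 # tool
    for lo in range(25,75,6):
        m=(L[:,0]>=lo)&(L[:,0]<lo+6)
        if m.sum()>9:
            p=L[m]; A=np.c_[p[:,1:],np.ones(len(p))]; sol=np.linalg.lstsq(A,-(p[:,1]**2+p[:,2]**2),rcond=None)[0]; cy,cz=-sol[:2]/2
            print(lo,m.sum(),'edges',np.percentile(p[:,1],[1,99]).round(1),'circ',cy.round(1),cz.round(1),np.sqrt(cy**2+cz**2-sol[2]).round(1),'top',np.percentile(p[:,2],2).round(1))
g=P[(P[...,2]>.009)&(P[...,2]<.02)&(np.hypot(P[...,0]-.462,P[...,1]+.3208)<.1)]; L=(g-T)@M*1000
L=L[L[:,0]>50]
for lo in range(50,80,5):
    p=L[(L[:,0]>=lo)&(L[:,0]<lo+5)]
    if len(p)>9: print('base',lo,len(p),np.percentile(p[:,1],[0.5,99.5]).round(1))
print('base end',np.percentile(L[:,0],99.5))
E
```

```text
25 1334 edges [-24.   26.7] circ 1.2 -15.5 24.7 top -40.9
31 1248 edges [-19.9  22. ] circ 1.3 -17.0 22.0 top -39.6
37 1310 edges [-19.9  22. ] circ 1.4 -17.1 21.9 top -39.8
43 1344 edges [-19.6  22.2] circ 1.5 -17.0 22.0 top -39.7
49 1400 edges [-19.8  22.1] circ 1.5 -17.1 21.9 top -39.7
55 1470 edges [-19.7  22.3] circ 1.5 -17.2 21.8 top -39.6
61 629 edges [-18.1  21.2] circ 1.4 -20.4 16.6 top -38.2
base 50 64 [-51.8  51. ]
base 55 363 [-51.5  50.7]
base 60 464 [-51.2  50.5]
base 65 478 [-51.8  50.3]
base 70 486 [-52.1  50.9]
base 75 176 [-49.9  49.2]
base end 76.59945892688425
```

```bash
python3 -m jog '[[[1,-1,20,0,0,-0.4,40],[2.8,-1.5,50,0,0,-0.4,40],[2.8,-1.5,80,0,0,-0.4,40],[2.8,-1.5,95,0,0,-0.4,40],[2.8,-1.5,100,0,0,-0.4,40],[2.8,-1.5,105,0,0,-0.4,40],[2.8,-1.5,110,0,0,-0.4,40],[2.8,-1.5,114,0,0,-0.4,40],[2.8,-1.5,114,0,0,-0.4,40]]]' 45
python3 - <<'E'
from h import *
s=ctrl.get_state();M=R.from_rotvec(s['tool_rot']).as_matrix()
print('to go tool mm',(M.T@(np.array([.462,-.3208,.043])-s['position'])*1000).round(1),np.degrees(np.arctan2(M[1,0],M[0,0])),s['torque'].round(2))
E
```

```text
time: 7.55
position: [0.4629, -0.3224, 0.0777]
tool_rot: [-0.361, 3.121, -0.0]
ft_force: [-0.0, 0.1, -7.5]
grip_width: 0.612
grip_force: 45.0
to go tool mm [ 0.5  1.7 34.7] -166.80317514687493 [ 0.16 -0.06  0.01]
```

```bash
python3 -m jog '[[[0,0,4,0,0,0,40],[0,0,8,0,0,0,40],[0,0,12,0,0,0,40],[0,0,15,0,0,0,40],[0,0,18,0,0,0,40],[0,0,18,0,0,0,40]]]' 45
python3 - <<'E'
from h import *
s=ctrl.get_state();M=R.from_rotvec(s['tool_rot']).as_matrix()
print('to go tool mm',(M.T@(np.array([.462,-.3208,.043])-s['position'])*1000).round(1),np.degrees(np.arctan2(M[1,0],M[0,0])),s['torque'].round(2))
E
```

```text
time: 8.15
position: [0.4628, -0.3218, 0.0601]
tool_rot: [0.362, -3.12, -0.001]
ft_force: [-3.4, 3.3, -1.6]
grip_width: 0.611
grip_force: 45.0
to go tool mm [ 0.6  1.2 17.1] -166.77941134977175 [0.81 0.48 0.09]
```

Light contact is guiding it by about 1 mm. I'll follow that and keep lowering.

```bash
python3 -m jog '[[[0.5,1,0,0,0,0,40],[0.5,1,4,0,0,0,40],[0.5,1,8,0,0,0,40],[0.5,1,11,0,0,0,40],[0.5,1,14,0,0,0,40],[0.5,1,14,0,0,0,40]]]' 45
python3 - <<'E'
from h import *
s=ctrl.get_state();M=R.from_rotvec(s['tool_rot']).as_matrix()
print('to go tool mm',(M.T@(np.array([.462,-.3208,.043])-s['position'])*1000).round(1),(M.T@s['ft_force']).round(1),s['torque'].round(2))
E
```

```text
time: 8.75
position: [0.4618, -0.3223, 0.0525]
tool_rot: [0.36, -3.12, 0.002]
ft_force: [-17.9, 10.5, 39.6]
grip_width: 0.609
grip_force: 45.0
to go tool mm [-0.5  1.4  9.5] [ 15.1  14.2 -39.6] [2.37 3.72 0.06]
```

```bash
python3 -m jog '[[[0,0,-6,0,0,0,40],[1,1,-8,0,0,0,40],[2,1.5,-8,0,0,0,40],[2,1.5,-8,0,0,0,40]]]' 45
python3 - <<'E'
from h import *
s=ctrl.get_state();M=R.from_rotvec(s['tool_rot']).as_matrix()
print('to go tool mm',(M.T@(np.array([.462,-.3208,.043])-s['position'])*1000).round(1),(M.T@s['ft_force']).round(1),(M.T@s['torque']).round(2))
a=snap('side','s3')['image'][130:210,270:370]; b=snap('scene','c3')['image'][200:300,300:400]
cv2.imwrite('pics/c3.png',np.hstack([cv2.resize(a,(400,320),interpolation=2),cv2.resize(b,(320,320),interpolation=2)])[:,:,::-1])
E
```

```text
time: 9.15
position: [0.461, -0.322, 0.054]
tool_rot: [-0.36, 3.118, -0.004]
ft_force: [1.5, -4.5, -3.3]
grip_width: 0.611
grip_force: 45.0
to go tool mm [-1.2  1.  11. ] [-0.4 -4.7  3.3] [ 0.72 -0.49  0.16]
```

View pics/c3.png

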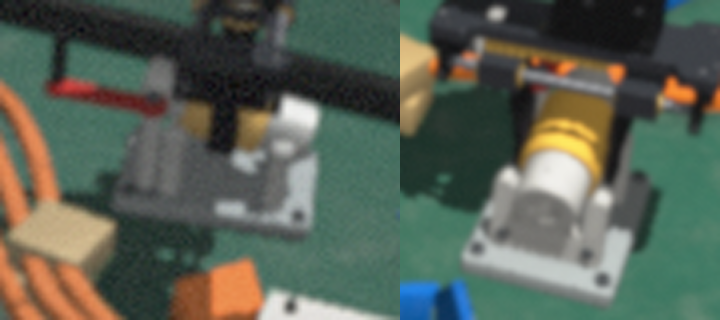

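In the left half (side view) the roller looks tilted, with the wide-saddle end at (300,115) high. In the right half the near journal stands between the wide saddle's horns. I'll measure the tilt from the depth.

```bash
python3 - <<'E'
from h import *
C=np.array([.462,-.3208,0]); th=np.radians(193.2); Y=np.array([np.cos(th),np.sin(th),0]); X=np.array([Y[1],-Y[0],0])
Q=[]
for t in ('s3','c3'):
    P=cloud(load(t)).reshape(-1,3); L=np.c_[(P-C)@X,(P-C)@Y,P[:,2]]*1000
    L=L[(abs(L[:,0])<27)&(abs(L[:,1])<75)&(L[:,2]>30)&(L[:,2]<105)]; print(t,len(L))
    for lo in range(-70,75,7):
        p=L[(L[:,1]>=lo)&(L[:,1]<lo+7)]
        if len(p)>4: print(lo,len(p),'x',np.percentile(p[:,0],[3,97]).round(0),'z',np.percentile(p[:,2],[5,95]).round(1))
E
```

```text
s3 331
-63 11 x [-11.  20.] z [ 82.1 101.7]
-56 20 x [-7. 19.] z [ 91.3 103.8]
-49 23 x [-6. 17.] z [ 88.1 102.7]
-42 16 x [-8. 24.] z [59.9 96.9]
-35 15 x [11. 25.] z [63.9 82.7]
-28 19 x [ 4. 26.] z [37.4 83. ]
-21 16 x [17. 27.] z [59.  86.3]
-14 13 x [20. 27.] z [59.5 84.2]
14 21 x [19. 27.] z [52.2 83.6]
21 22 x [18. 27.] z [47.8 82.6]
28 20 x [17. 26.] z [52.2 82.3]
35 24 x [16. 24.] z [52.1 79.9]
42 28 x [-4. 23.] z [64.9 84.8]
49 27 x [-3. 22.] z [60.5 82.9]
56 36 x [-6. 22.] z [50.3 82.4]
63 19 x [-3. 22.] z [59.6 80.8]
c3 1201
-63 5 x [-11.  27.] z [88.5 99.9]
-56 25 x [-18.  25.] z [ 86.1 103.9]
-49 26 x [-14.  26.] z [ 88.8 104.2]
-42 12 x [-19.   9.] z [ 89.  104.1]
-28 12 x [-22.  21.] z [ 30.5 100.6]
-21 41 x [-22.  21.] z [ 91.3 104.6]
-14 45 x [-22.  22.] z [ 89.7 103.9]
-7 62 x [-24.  26.] z [ 83.1 103.2]
0 62 x [-24.  26.] z [ 85.5 101.7]
7 66 x [-27.  27.] z [75.  99.4]
14 60 x [-25.  21.] z [79.8 97.9]
21 63 x [-25.  24.] z [62.7 96. ]
28 121 x [-25.  23.] z [66.5 93.9]
35 62 x [-22.  24.] z [64. 93.]
42 73 x [-24.  25.] z [38.1 86.4]
49 190 x [-26.  26.] z [31.2 84.5]
56 161 x [-20.  19.] z [43.9 82.5]
63 110 x [-18.  17.] z [60.1 81.3]
```

The wide end's top is at 82.5 mm, so that end is fully down. The thin end is high, tilted about 12°: its sleeve face caught on the narrow upright's rim, which fits the +x push I felt. I'll raise it, level it by pitching the tool, and measure again.

```bash
python3 -m jog '[[[0,0,-8,0,0,0,40],[0,0,-18,0,0,0,40],[0,0,-30,0,0,0,40],[1,0,-36,0,6,0,40],[3.5,0,-36,0,12,0,40],[3.5,0,-36,0,12,0,40],[3.5,0,-36,0,12,0,40]]]' 45
cat > tilt.py <<'E'
from h import *
import sys
C=np.array([.462,-.3208,0]); th=np.radians(193.2); Y=np.array([np.cos(th),np.sin(th),0]); X=np.array([Y[1],-Y[0],0])
s=ctrl.get_state();M=R.from_rotvec(s['tool_rot']).as_matrix(); g=s['position']-.017*M[:,2]-C
print('grasp local x,y,z',(1000*np.array([g@X,g@Y,g[2]])).round(1),'F local',(s['ft_force']@X).round(1),(s['ft_force']@Y).round(1),s['ft_force'][2].round(1))
for t in ('side','scene'):
    P=cloud(snap(t,t+sys.argv[1])).reshape(-1,3); L=np.c_[(P-C)@X,(P-C)@Y,P[:,2]]*1000
    L=L[(abs(L[:,0])<30)&(abs(L[:,1])<80)&(L[:,2]>65)&(L[:,2]<140)]
    o=[]
    for lo in range(-75,80,5):
        p=L[(L[:,1]>=lo)&(L[:,1]<lo+5)]
        if len(p)>4: o.append((lo,len(p),*np.percentile(p[:,0],[3,97]).round(0).tolist(),np.percentile(p[:,2],95).round(1).item()))
    print(t,*o,sep='\n')
E
python3 tilt.py 4
```

```text
time: 9.95
position: [0.4569, -0.3201, 0.0892]
tool_rot: [0.34, -2.915, 0.033]
ft_force: [0.3, -0.0, -7.7]
grip_width: 0.608
grip_force: 45.0
grasp local x,y,z [  1.8   1.3 105.8] F local -0.1 -0.3 -7.7
side
(-65, 14, 7.0, 26.0, 124.5)
(-60, 22, 2.0, 24.0, 124.8)
(-55, 14, 13.0, 22.0, 119.1)
(-50, 11, 16.0, 25.0, 112.5)
(-45, 9, 9.0, 26.0, 110.5)
(-40, 12, -10.0, 25.0, 110.9)
(-35, 12, 17.0, 26.0, 112.7)
(-30, 14, 21.0, 29.0, 114.6)
(-25, 17, 18.0, 29.0, 115.9)
(-20, 16, 21.0, 29.0, 119.8)
(-15, 10, 25.0, 30.0, 113.0)
(10, 6, 21.0, 29.0, 123.2)
(15, 20, 19.0, 30.0, 122.9)
(20, 20, 19.0, 30.0, 123.1)
(25, 25, -1.0, 30.0, 132.8)
(30, 28, -2.0, 28.0, 130.3)
(35, 30, -2.0, 26.0, 129.5)
(40, 27, 3.0, 25.0, 129.2)
(45, 27, 2.0, 27.0, 129.3)
(50, 30, 4.0, 27.0, 128.4)
(55, 29, -1.0, 27.0, 129.9)
(60, 27, 0.0, 27.0, 130.3)
(65, 6, 16.0, 24.0, 123.7)
scene
(-65, 6, -8.0, 10.0, 126.8)
(-60, 16, -17.0, 13.0, 127.5)
(-55, 19, -17.0, 14.0, 127.7)
(-50, 20, -16.0, 15.0, 128.2)
(-45, 8, -9.0, 5.0, 128.4)
(-30, 15, -25.0, 22.0, 134.5)
(-25, 23, -29.0, 21.0, 135.2)
(-20, 23, -18.0, 22.0, 135.8)
(-15, 31, -21.0, 29.0, 135.3)
(-10, 34, -22.0, 29.0, 136.8)
(-5, 34, -25.0, 28.0, 137.4)
(0, 36, -28.0, 29.0, 137.8)
(5, 59, -29.0, 29.0, 135.9)
(10, 58, -29.0, 29.0, 135.6)
(15, 37, -30.0, 21.0, 135.3)
(20, 32, -22.0, 24.0, 135.5)
(25, 75, -23.0, 27.0, 135.2)
(30, 66, -23.0, 25.0, 132.5)
(35, 31, -20.0, 28.0, 131.4)
(40, 33, -27.0, 27.0, 131.3)
(45, 38, -27.0, 28.0, 131.1)
(50, 38, -27.0, 26.0, 130.7)
(55, 54, -19.0, 18.0, 130.8)
(60, 199, -17.0, 21.0, 129.1)
(65, 90, -17.0, 19.0, 127.9)
```

The roller is level again: journal tops at 131 and 128 mm, which differ by just the radii. I'll compare against the uprights with the same cameras, using the first images.

```bash
python3 - <<'E'
from h import *
C=np.array([.462,-.3208,0]); th=np.radians(193.2); Y=np.array([np.cos(th),np.sin(th),0]); X=np.array([Y[1],-Y[0],0])
loc=lambda t:(lambda P:np.c_[(P-C)@X,(P-C)@Y,P[:,2]]*1000)(cloud(load(t)).reshape(-1,3))
for t in ('scene0','side0','w1'):
    L=loc(t)
    for sx in(-1,1):
        for sy in (-1,1):
            p=L[(sx*L[:,0]>10)&(abs(L[:,0])<40)&(sy*L[:,1]>25)&(abs(L[:,1])<55)&(L[:,2]>40)&(L[:,2]<72)]
            if len(p)>4: print(t,sx,sy,len(p),'x',np.percentile(p[:,0],[3,97]).round(1),'y',np.percentile(p[:,1],[3,97]).round(1),'z',np.percentile(p[:,2],97).round(1))
    b=L[(L[:,2]>7)&(L[:,2]<20)&(abs(L[:,0])<60)&(abs(L[:,1])<85)]; print(t,'base x',np.percentile(b[:,0],[1,99]).round(1),'y',np.percentile(b[:,1],[1,99]).round(1))
for t in ('scene4','side4'):
    L=loc(t);L=L[(abs(L[:,1])<80)&(L[:,2]>95)&(L[:,2]<140)&(abs(L[:,0])<30)]
    for lo,hi in((36,60),(-60,-36)):
        p=L[(L[:,1]>lo)&(L[:,1]<hi)]
        # fit circle in xz with fixed radius
        from scipy.optimize import least_squares
        r=22.5 if lo>0 else 20
        f=least_squares(lambda q:np.hypot(p[:,0]-q[0],p[:,2]-q[1])-r,[0,108],loss='soft_l1'); print(t,lo,len(p),f.x.round(1))
E
```

```text
scene0 -1 -1 108 x [-38.9 -12.8] y [-39.4 -25.1] z 69.4
scene0 -1 1 113 x [-38.3 -15.1] y [39.6 54.3] z 68.6
scene0 1 -1 127 x [13.4 37.5] y [-46.7 -25.5] z 70.4
scene0 1 1 107 x [22.3 36.6] y [38.3 54.2] z 68.7
scene0 base x [-53.   49.5] y [-64.   75.2]
side0 -1 -1 44 x [-35.4 -19.3] y [-38.1 -25.9] z 67.7
side0 -1 1 44 x [-32.8 -23.1] y [41.9 54.5] z 67.6
side0 1 -1 63 x [26.  39.8] y [-50.6 -25.8] z 68.4
side0 1 1 47 x [30.2 38.9] y [40.7 54.3] z 68.9
side0 base x [-50.1  53.3] y [-68.9  75.1]
w1 -1 -1 138 x [-37.1 -14. ] y [-41.4 -27.8] z 68.7
w1 -1 1 90 x [-37.3 -23.6] y [37.5 46.7] z 67.7
w1 1 -1 78 x [21.4 37.8] y [-39.3 -28. ] z 68.9
w1 1 1 122 x [24.4 38.1] y [37.3 51.3] z 68.0
w1 base x [-50.3  51.7] y [-72.1  70.7]
scene4 36 166 [  2.  108.6]
scene4 -60 63 [  1.9 107.4]
side4 36 124 [  1.9 106.7]
side4 -60 57 [  1.7 105.1]
```

The uprights sit about 5 mm toward +y from the middle of the base plate, which is why the roller caught. So the seat is at local y = +5, x about 0.4. I'll shift +3.7 in y and -1.4 in x, then lower along true vertical with the tool still pitched 12°.

```bash
python3 -m jog '[[[3.6,-1.4,0.8,0,0,0,40],[2.6,-1.4,5.5,0,0,0,40],[0.7,-1.4,14.5,0,0,0,40],[-0.9,-1.4,22,0,0,0,40],[-1.9,-1.4,27,0,0,0,40],[-2.9,-1.4,31.5,0,0,0,40],[-3.6,-1.4,35,0,0,0,40],[-4.3,-1.4,38,0,0,0,40],[-4.3,-1.4,38,0,0,0,40]]]' 45
python3 tilt.py 5 | head -1
```

```text
time: 10.95
position: [0.453, -0.3233, 0.0511]
tool_rot: [0.337, -2.913, 0.035]
ft_force: [-0.1, -0.3, -7.2]
grip_width: 0.609
grip_force: 45.0
grasp local x,y,z [-0.4  5.8 67.7] F local -0.3 0.1 -7.2
```

It slides in with no contact force. Down the last 8 mm or so.

```bash
python3 -m jog '[[[-0.6,0,3,0,0,0,40],[-1.2,0,5.5,0,0,0,40],[-1.5,0,7,0,0,0,40],[-1.8,0,8.5,0,0,0,40],[-2,0,9.5,0,0,0,40],[-2,0,9.5,0,0,0,40]]]' 45
python3 tilt.py 6
```

```text
time: 11.65
position: [0.453, -0.3236, 0.0422]
tool_rot: [0.337, -2.914, 0.035]
ft_force: [-1.4, 0.7, -4.5]
grip_width: 0.609
grip_force: 45.0
grasp local x,y,z [-0.6  5.8 58.8] F local 1.0 1.2 -4.5
side
(-30, 6, 20.0, 28.0, 139.3)
(-20, 6, 13.0, 26.0, 133.1)
(-10, 5, 17.0, 28.0, 136.6)
(15, 11, -22.0, 26.0, 133.6)
(20, 20, -29.0, 26.0, 135.0)
(25, 13, -28.0, 26.0, 133.9)
(30, 15, -19.0, 29.0, 99.4)
(35, 20, -8.0, 22.0, 84.5)
(40, 18, -10.0, 24.0, 81.3)
(45, 17, -2.0, 26.0, 81.0)
(50, 18, -18.0, 26.0, 80.9)
(55, 18, -7.0, 21.0, 81.7)
(60, 15, -4.0, 19.0, 81.1)
(65, 18, -9.0, 22.0, 82.3)
scene
(-70, 5, 24.0, 29.0, 93.0)
(-65, 5, 17.0, 28.0, 92.4)
(-60, 7, -14.0, 24.0, 88.6)
(-55, 24, -19.0, 28.0, 96.3)
(-50, 30, -18.0, 30.0, 89.3)
(-45, 25, -16.0, 30.0, 86.4)
(-40, 17, -20.0, 28.0, 89.6)
(-35, 10, -27.0, 19.0, 121.1)
(-30, 5, 26.0, 30.0, 106.8)
(-25, 23, -22.0, 20.0, 88.3)
(-20, 26, -21.0, 19.0, 88.7)
(-15, 28, -22.0, 21.0, 88.1)
(-10, 31, -24.0, 26.0, 90.1)
(-5, 30, -22.0, 26.0, 87.6)
(0, 46, -27.0, 28.0, 92.5)
(5, 43, -29.0, 29.0, 91.6)
(10, 59, -30.0, 29.0, 87.9)
(15, 46, -23.0, 27.0, 134.9)
(20, 114, -28.0, 27.0, 135.5)
(25, 45, -24.0, 30.0, 134.2)
(30, 68, -25.0, 23.0, 87.6)
(35, 50, -22.0, 21.0, 83.6)
(40, 35, -29.0, 28.0, 83.0)
(45, 34, -20.0, 28.0, 83.6)
(50, 39, -29.0, 29.0, 82.6)
(55, 25, -20.0, 17.0, 83.8)
(60, 33, -21.0, 12.0, 83.2)
(65, 109, -18.0, 19.0, 81.7)
(70, 8, -11.0, 17.0, 78.2)
```

The sleeve top is level at 88 mm, so the roller is nearly home and the seat is carrying part of the weight. I'll press about 2.5 mm more, then release gently.

```bash
python3 -m jog '[[[-0.2,0,1,0,0,0,40],[-0.4,0,2,0,0,0,40],[-0.5,0,2.5,0,0,0,40],[-0.5,0,2.5,0,0,0,40]]]' 45; python3 -m jog '[[[0,0,0,0,0,0,40],[0,0,0,0,0,0,40]]]' 5; python3 -m jog '[[[0,0,0,0,0,0,60],[0,0,0,0,0,0,75],[0,0,0,0,0,0,87],[0,0,0,0,0,0,87],[0,0,0,0,0,0,87]]]' 
python3 tilt.py 7 | head -1
```

```text
time: 12.15
position: [0.4531, -0.3236, 0.0419]
tool_rot: [0.337, -2.913, 0.036]
ft_force: [-6.0, 4.1, 11.0]
grip_width: 0.61
grip_force: 45.0
time: 12.35
position: [0.4537, -0.3236, 0.0412]
tool_rot: [0.337, -2.915, 0.037]
ft_force: [-3.0, 3.8, 5.8]
grip_width: 0.622
grip_force: 5.0
time: 12.85
position: [0.4532, -0.3236, 0.0392]
tool_rot: [0.337, -2.914, 0.036]
ft_force: [-0.7, 0.0, 0.1]
grip_width: 0.953
grip_force: 0.0
grasp local x,y,z [-0.7  5.6 55.8] F local 0.2 0.7 0.1
```

Released. I'll rise straight up, level the tool and check the seating.

```bash
python3 -m jog '[[[4,0,-19,0,0,0,87],[12,0,-57,0,0,0,87],[20,0,-95,0,0,0,87],[25,0,-117,0,-6,0,87],[25,0,-117,0,-12,0,87],[25,0,-117,0,-12,0,87]]]' 10
python3 - <<'E'
from h import *
s=ctrl.get_state();M=R.from_rotvec(s['tool_rot']).as_matrix();T=s['position'];print(T,M.round(3))
for e in ([.5753,-.2591,.155],[.5753,-.2591,.104]): print((M.T@(np.array(e)-T)*1000).round(1))
print('y dir',np.degrees(np.arctan2(M[1,1],M[0,1])))
C=np.array([.462,-.3208,0]); th=np.radians(193.2); Y=np.array([np.cos(th),np.sin(th),0]); X=np.array([Y[1],-Y[0],0])
for t in ('scene','side','wrist'):
    P=cloud(snap(t,t+'8')).reshape(-1,3); L=np.c_[(P-C)@X,(P-C)@Y,P[:,2]]*1000
    for lo,hi in ((-55,-30),(-22,30),(38,65)):
        p=L[(L[:,1]>lo)&(L[:,1]<hi)&(abs(L[:,0])<8)&(L[:,2]>70)&(L[:,2]<110)]; 
        if len(p)>4: print(t,lo,len(p),np.percentile(p[:,2],[10,50,90]).round(1))
E
```

```text
time: 13.55
position: [0.4503, -0.3262, 0.1605]
tool_rot: [-0.352, 3.12, -0.004]
ft_force: [0.1, 0.2, 0.4]
grip_width: 0.995
grip_force: 0.0
[ 0.45030801 -0.32617577  0.16049009] [[-0.975 -0.223  0.002]
 [-0.223  0.975 -0.002]
 [-0.001 -0.003 -1.   ]]
[-136.8   37.6    5.6]
[-136.7   37.7   56.6]
y dir 102.87006665657256
scene -55 33 [79.  80.2 81.7]
scene -22 95 [85.8 87.2 88.4]
scene 38 57 [81.  82.1 83.9]
side -55 18 [77.1 78.  79.9]
side -22 50 [83.9 85.7 87.1]
side 38 24 [79.5 80.7 82.8]
wrist -55 63 [77.7 78.7 79.9]
wrist -22 1238 [85.  86.  86.8]
wrist 38 712 [80.3 81.2 82.4]
```

The tops are at 80, 87 and 82 mm, so the roller is fully seated. Now over the keeper pin, and down.

```bash
python3 -m jog '[[[-40,11,0,0,0,1,87],[-80,22,0,0,0,2,87],[-120,33,0,0,0,3,87],[-137,38,10,0,0,3,87],[-137,38,35,0,0,3,87],[-137,38,56,0,0,3,87],[-137,38,56,0,0,3,50],[-137,38,56,0,0,3,20],[-137,38,56,0,0,3,5],[-137,38,56,0,0,3,5]]]' 10;  python3 -m jog '[[[0,0,0,0,0,0,5],[0,0,0,0,0,0,5],[0,0,0,0,0,0,5],[0,0,0,0,0,0,5]]]' 10
python3 - <<'E'
from h import *
from math import *
s=ctrl.get_state();M=R.from_rotvec(s['tool_rot']).as_matrix();T=s['position'];print('y dir',np.degrees(np.arctan2(M[1,1],M[0,1])),M[:,2].round(3),s['joint_positions'].round(2))
h=np.array([.5038,-.2714]); a0=np.arctan2(*(T[:2]-h)[::-1]); print('ang',degrees(a0),np.linalg.norm(T[:2]-h))
for k in range(0,11):
    a=a0-radians(8.5*k); w=np.append(h+.072*np.array([cos(a),sin(a)]),T[2]); print(k,(M.T@(w-T)*1000).round(1),8.5*k,round(degrees(a),1))
E
```

```text
time: 14.7
position: [0.5785, -0.2557, 0.1043]
tool_rot: [-0.279, 3.127, -0.002]
ft_force: [-0.1, -0.7, -0.5]
grip_width: 0.722
grip_force: 0.0
time: 15.1
position: [0.5778, -0.2553, 0.1031]
tool_rot: [-0.279, 3.129, -0.0]
ft_force: [0.6, -0.9, -1.0]
grip_width: 0.358
grip_force: 0.5
y dir 100.19810207560117 [ 0. -0. -1.] [ 0.47  0.36 -0.11  1.64  0.04  1.14  2.09]
ang 12.25018145421808 0.07568390511329484
0 [ 3.7 -0.1 -0. ] 0.0 12.3
1 [  4.1 -10.8   0. ] 8.5 3.8
2 [  6.1 -21.3   0. ] 17.0 -4.7
3 [  9.6 -31.4   0. ] 25.5 -13.2
4 [ 14.5 -40.8   0. ] 34.0 -21.7
5 [ 20.8 -49.4   0. ] 42.5 -30.2
6 [ 28.3 -57.    0. ] 51.0 -38.7
7 [ 36.9 -63.4   0. ] 59.5 -47.2
8 [ 46.3 -68.5   0. ] 68.0 -55.7
9 [ 56.3 -72.1   0. ] 76.5 -64.2
10 [ 66.8 -74.2  -0. ] 85.0 -72.7
```

```bash
python3 -m jog '[[[2,0,0,0,0,0,5],[3,0,0,0,0,0,5],[3,0,0,0,0,0,5],[3,0,0,0,0,0,5],[3,0,0,0,0,0,5]]]' 10
```

```text
time: 15.6
position: [0.5746, -0.2561, 0.103]
tool_rot: [0.279, -3.129, 0.001]
ft_force: [1.0, -1.1, 0.9]
grip_width: 0.138
grip_force: 10.0
```

The pin is gripped. I'll sweep it along the arc.

```bash
python3 -m jog '[[[0.4,-10.8,0,0,0,8.5,5],[2.4,-21.3,0,0,0,17,5],[5.9,-31.4,0,0,0,25.5,5],[10.8,-40.8,0,0,0,34,5],[17.1,-49.4,0,0,0,42.5,5],[24.6,-57,0,0,0,51,5],[33.2,-63.4,0,0,0,59.5,5],[42.6,-68.5,0,0,0,68,5],[52.6,-72.1,0,0,0,76.5,5],[63.1,-74.2,0,0,0,85,5]]]' 10;  python3 -m jog '[[[0,0,0,0,0,0,5],[0,0,0,0,0,0,5]]]' 10
python3 - <<'E'
from h import *
s=ctrl.get_state();M=R.from_rotvec(s['tool_rot']).as_matrix();T=s['position'];h=np.array([.5038,-.2714]); v=T[:2]-h
print(np.degrees(np.arctan2(v[1],v[0])),np.linalg.norm(v),(M.T@s['ft_force']).round(1));print(M.round(2))
E
```

```text
time: 16.6
position: [0.5274, -0.3446, 0.1033]
tool_rot: [1.912, 2.481, -0.004]
ft_force: [5.3, -9.3, -4.9]
grip_width: 0.133
grip_force: 10.0
time: 16.8
position: [0.5255, -0.345, 0.1033]
tool_rot: [1.908, 2.488, -0.007]
ft_force: [2.0, -9.8, -3.9]
grip_width: 0.133
grip_force: 10.0
-73.54289289216514 0.0767354941629951 [-10.   -0.6   4. ]
[[-0.26  0.97  0.  ]
 [ 0.97  0.26 -0.01]
 [-0.01  0.   -1.  ]]
```

```bash
python3 -m jog '[[[-3,-2,0,0,0,2,5],[-3,-4,0,0,0,4,5],[-3,-6,0,0,0,4,5],[-3,-8,0,0,0,4,5],[-3,-8,0,0,0,4,5]]]' 10
python3 - <<'E'
from h import *
s=ctrl.get_state();M=R.from_rotvec(s['tool_rot']).as_matrix();T=s['position'];h=np.array([.504,-.275]); v=T[:2]-h
print(np.degrees(np.arctan2(v[1],v[0])),np.linalg.norm(v),(M.T@s['ft_force']).round(1))
E
```

```text
time: 17.3
position: [0.5201, -0.3464, 0.1032]
tool_rot: [1.991, 2.424, 0.0]
ft_force: [2.8, -5.2, -2.3]
grip_width: 0.135
grip_force: 10.0
-77.24807340921477 0.0731633706258305 [-5.7  1.7  2.4]
```

```bash
python3 -m jog '[[[0,-2,0,0,0,0,5],[0,-4,0,0,0,0,5],[0,-6,0,0,0,0,5],[0,-6,0,0,0,0,5],[0,-6,0,0,0,0,5]]]' 10
python3 - <<'E'
from h import *
s=ctrl.get_state();M=R.from_rotvec(s['tool_rot']).as_matrix();T=s['position'];h=np.array([.504,-.275]); v=T[:2]-h
print(np.degrees(np.arctan2(v[1],v[0])),np.linalg.norm(v),(M.T@s['ft_force']).round(1))
E
```

```text
time: 17.8
position: [0.5199, -0.3463, 0.1035]
tool_rot: [1.982, 2.421, 0.008]
ft_force: [16.2, -7.4, -10.1]
grip_width: 0.128
grip_force: 10.0
-77.44786689434953 0.07306006495110032 [-10.3  14.3  10.3]
```

It is against the stop: 14 N and no further motion. Release and lift away.

```bash
python3 -m jog '[[[0,2,0,0,0,0,5],[0,3,0,0,0,0,30],[0,3,0,0,0,0,60],[0,3,0,0,0,0,60],[0,3,0,0,0,0,60],[0,3,-20,0,0,0,60],[0,3,-60,0,0,0,60],[0,3,-110,0,0,0,60],[0,3,-150,0,0,0,60],[0,3,-150,0,0,0,60]]]' 10
python3 - <<'E'
from h import *
a=snap('side','s9')['image'][130:210,270:370]; b=snap('scene','c9')['image'][200:300,300:400]
cv2.imwrite('pics/c9.png',np.hstack([cv2.resize(a,(450,360),interpolation=2),cv2.resize(b,(350,360),interpolation=2)])[:,:,::-1])
for t in ('c9','s9'):
    P=cloud(load(t)).reshape(-1,3);im=load(t)['image'].reshape(-1,3).astype(int)
    k=(im[:,0]>110)&(im[:,1]<60)&(im[:,2]<70)&(P[:,2]>.08)&(P[:,2]<.1)&(np.hypot(P[:,0]-.51,P[:,1]+.3)<.1); q=P[k]
    if len(q)>5:
        w,v=np.linalg.eigh(np.cov(q[:,:2].T)); print(len(q),q.mean(0).round(3),np.degrees(np.arctan2(v[1,1],v[0,1])))
E
```

```text
time: 18.8
position: [0.5182, -0.3474, 0.2603]
tool_rot: [1.987, 2.418, 0.003]
ft_force: [-0.3, -0.7, 0.5]
grip_width: 0.685
grip_force: 0.0
88 [ 0.511 -0.329  0.091] 102.50683440192697
14 [ 0.513 -0.339  0.09 ] 81.10878838176376
```

View pics/c9.png

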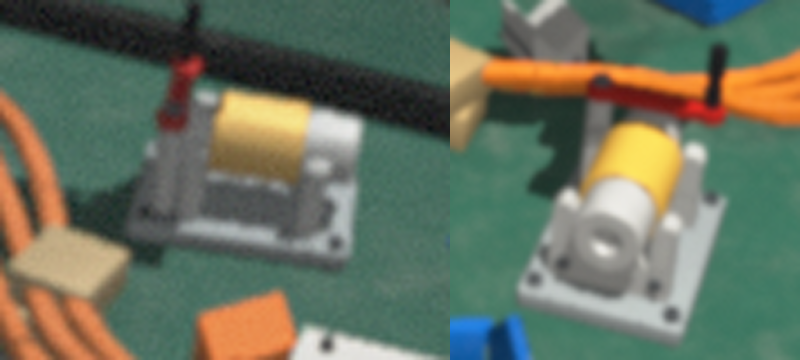

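Both halves show the roller level in the two saddles. The red keeper, at (180,90) on the left and (655,100) on the right, lies across the thin journal at 102.5°, against an expected 103.2°. The robot is clear, so I'll hand in.

```bash
python3 -c "
from bench import ctrl
print(ctrl.close_job())"
```

```text
the job is handed in; nothing more can be done
None
```

The roller nearer the fixture lies level in both saddles with its thick end in the wide one, the red keeper is swung across to its stop, the other roller was never touched, and the job is handed in (result not shown to me) at about 19 s; on the first try the roller caught on the narrow upright and tilted 12°, so I raised and levelled it in the grip before seating it.

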